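Seat a lugged parts tray on the tray clamped in its cradle

ROBOT

A 6-joint arm with a two-finger parallel gripper is mounted at the origin on a cart in front of the work surface, level with it; the furniture and walls round the work are solid. World frame = base frame: x ahead of the robot, y to its left, z up, the work surface at z = 0. Lengths are in mm, angles in rad, forces in N, time in s.
With the tool pointing down it reaches from about 300 to 750 mm from the base axis. Payload 8.5 kg.
Tool frame: the origin (TCP) lies midway between the tips of the shut fingers; the grasp point (between the pads) lies robot.hold_point_z behind it (robot.hold_point_z is the distance from the TCP to the grasp point, in mm); z points along the fingers, y is the line along which they close (so a half turn about z gives the same grasp; the last joint's range is limited). The gripper opens to 88 mm and grips with 3 to 60 N. Pads are 18 mm wide; open, the fingers measure 123 mm over their backs; the gripper's body (75 mm by 187 mm) begins 45 mm behind the grasp point.
Start: joints at [0.994, 0.381, 1.297, -0, 1.464, -0.215], TCP at [194.667, 514.378, 200.348] pointing down, gripper open.
Joint ranges: [-3.11, 3.11], [-0.89, 2.33], [0.22, 2.48], [-1.42, 4.56], [0.17, 2.85], [-2.88, 2.88]. Speed limits (rad/s): [2.39, 2.39, 3.14, 3.14, 3.14, 3.14].

INTERFACE

Orientations are given as a 3x3 rotation matrix whose columns are the frame's x, y, z axes.
In Python, from bench import get_obs, eyes, robot gives the robot as it stands.
- The arm moves only by the shell command python3 -m creep 'ROWS'. ROWS is JSON, a list that holds one entry, the list of rows, each a list of 7 numbers: the shift along the tool's x, y, z normalised to -1 to 1, where 1 is 250 mm, then the turn, a rotation vector about the tool's x, y, z normalised to -1 to 1, where 1 is 0.5 rad, then the opening, from 0 (shut) to 1 (fully open). In form: [[[x, y, z, wx, wy, wz, claw], ...]]. A call has 1 to 12 rows; each row is the pose to reach, as a shift and turn from the pose commanded when the call began, along the tool's axes at that moment; what a row does not reach only later rows make up. A row lasts 1/12 s, in which the tool goes at most 41.7 mm and 7.16 degrees, less where a joint would pass 70% of its speed; a pose out of reach is approached as far as the arm can. A call with a number of a shift or a turn outside -1 to 1 is refused whole. A call with a gripper value outside its range is refused whole. The fingers move at their own pace and stop on an object; the grip force is fixed at half the most. Time passes only in rows, so rows that repeat a pose let the fingers close. It gives the time, the measured TCP pose, the force, the opening and the grip force at its end, in the units of the state.
- get_obs(): the state, without advancing time (a new reading comes with each control period).
- eyes.get_image(name): name is "side" or "top" or "wrist"; returns (picture, depth): 480x640x3 uint8, red, green, blue; 480x640 float32, mm along the optical axis (not along the pixel's ray), 0 where there is no reading.
- eyes.camera_params(name): a dict with "fx", "fy", "cx", "cy" (pixels), "T" (4x4, takes a point from camera to world coordinates); the wrist camera has in their place "T_tool_cam" (4x4, takes a point from camera to tool coordinates, whose origin is the TCP and whose axes are the flange's). Camera axes: x right, y down, z forward; pixel columns grow to the right and rows downward; lengths in mm; the calibration is good to about 2 mm. A picture is of the moment at which its call begins: read the wrist's pose just before it. camera_params takes no time and is no camera call.
- robot.finish_job(): hands the job in; it is judged then, once.
The state is a dict: "t": time; "q": joint angles; "dq": joint speeds; "effort": joint torques, N m; "position": TCP position; "eef_rot": TCP orientation; "force": force on the tool from outside, world axes, zero at the start; "wrist_torque": the same for the moment, N m; "finger_gap": finger opening in mm; "grip_force": force on a finger pad.
Only numpy, scipy, OpenCV 4.12 (cv2) and the standard library are available. Lean on these libraries where they do the work, as an engineer would, in place of code of your own. Each camera call takes 0.05 s, during which the arm holds its last target. There are 200 camera calls.

TASK

Take the plywood parts tray by its handle from the sloping stand and stack it level on the lower tray in the dark cradle, so that its four steel lugs drop fully into the lower tray's four sockets and the two trays close up flush; then let go of it. The lower tray is clamped somewhere along its cradle, so feel for the sockets; set the tray down, do not drop it, and leave the wooden reel, glue bottle, sanding block and pin tin where they stand.

Things in the scene. Friction and masses are not known exactly. Their poses are not given: they have to be found in the camera images.
- tray_grip (a point): Centre of the loose upper tray's handle bar, 68 mm above the tray's underside. The bar runs along the tray's y: 108 mm long, 14 mm thick (x), 20 mm high (z), on two posts centred at y = +-46 mm, the space between them open. Walls and the board under the bar end 33 mm below this point. At the start the tray's z leans 30 degrees from vertical, towards its own -x, its low side.
- upper_tray: Open plywood tray, 130 mm along x, 150 mm along y, 0.4 kg, z out of its open top; origin at the centre of its flat underside. Four round steel lugs, 12 mm across, stand 12 mm out of the underside at x = +-50, y = +-64 mm; their last 2.5 mm taper to a flat end 10 mm across. It may be seated either way round (half a turn).
- cradle: Dark wooden cradle fixed to the bench, 156 mm along x, 262 mm along y, z up; origin under its centre. In it a lower plywood tray, 130 x 200 mm, is clamped and cannot be pushed: in x and yaw exactly in line with the cradle, but its middle anywhere from -17 to +17 mm along the cradle's y, new each time. That offset is not reported: see or feel it.
- seat (a point): Cradle's middle at the height of the lower tray's flat top, 60 mm above the bench. The top is two rails, 30 mm wide, at x = +-50 mm, 200 mm long; in each two square sockets 15 mm wide, 14 mm deep, at y = +-64 mm from the lower tray's own middle. Lugs beside sockets rest on the rails with the upper tray 12 mm too high; fully home, tray_grip is 68 mm above seat. Nothing inside stands above the top.
- stand: Fixed wooden stand with a bed that slopes 30 degrees down towards its -x and a low lip (16 mm above the bed) at its lower edge, on which the upper tray leans; origin under its centre on the bench, 170 mm along x, 110 mm along y, 91 mm high at its upper edge. The tray lies free to lift straight off the bed, at right angles to it.
- reel: Wooden reel of thread, 35 mm across, 42 mm high, bystander; origin at its underside.
- glue_bottle: Cream glue bottle with yellow nozzle, 62 mm across, 171 mm high, bystander; origin at its underside.
- sanding: Cork sanding block, 60x105x33 mm, bystander; origin at its underside.
- pin_tin: Round red tin, 62 mm across, 24 mm high, bystander; origin at its underside.

How it is judged:
By the outcome, as a careful person would: the job done as asked, in the order asked, and still so for the second after the job is handed in, with the robot touching nothing.
It also fails if it takes over 61 s, if anything falls off the work surface, if the arm or the gripper's body presses on something with over 40 N, if the wrist force passes 120 N, or if a joint passes its speed limit or range.

## Working session

There is one attempt and no reset: what is moved stays moved. The work goes in short steps, Python scripts to look and compute and a shell command to move; the robot and the scene stay as the last step left them, time stands still between calls to the robot, and variables do not carry over. Pictures are saved under pics/ and viewed, at most 10 in all, crops included, and the job is handed in when it is done.

```bash
mkdir -p pics; ls; python3 - <<'E'
from bench import get_obs, eyes, robot
import cv2, numpy as np
o=get_obs(); print(o['t'],o['position'],o['eef_rot'],o['finger_gap'],robot.hold_point_z)
for n in('side','top'):
    p,d=eyes.get_image(n); cv2.imwrite(f'pics/{n}0.png',p[:,:,::-1]); np.save(f'{n}_d.npy',d); np.save(f'{n}_p.npy',p)
    c=eyes.camera_params(n); print(n,c['fx'],c['cx'],c['cy'],np.round(c['T'],3).tolist(),(d>0).mean())
print(eyes.camera_params('wrist'))
E
```

```text
pics
0.0 [194.49401096 514.11559268 199.76369046] [[-9.35275753e-01  3.53919057e-01 -7.53162074e-04]
 [ 3.53919738e-01  9.35275072e-01 -1.16551864e-03]
 [ 2.91914457e-04 -1.35664024e-03 -9.99999037e-01]] 88.02925399475444 18.700000000000003
side 460.8491811273523 326.3488962205655 235.3304803276327 [[-0.999, 0.001, 0.034, 438.81], [-0.03, 0.441, -0.897, 1150.353], [-0.016, -0.897, -0.441, 662.685], [0.0, 0.0, 0.0, 1.0]] 0.995908203125
top 527.7420800421136 320.02400602108645 242.11463450572134 [[-0.017, -0.98, 0.198, 188.342], [-1.0, 0.016, -0.005, -14.083], [0.002, -0.198, -0.98, 1599.464], [0.0, 0.0, 0.0, 1.0]] 0.9960221354166666
{'fx': 366.1804490505013, 'fy': 366.1804490505013, 'cx': 321.4495918066991, 'cy': 242.91153133482553, 'T_tool_cam': array([[ 9.15142676e-04, -9.62259588e-01, -2.72131674e-01,
         6.87708107e+01],
       [ 9.99999396e-01,  1.04638565e-03, -3.37162164e-04,
         6.98786058e-01],
       [ 6.09192205e-04, -2.72131201e-01,  9.62259964e-01,
        -1.84386784e+02],
       [ 0.00000000e+00,  0.00000000e+00,  0.00000000e+00,
         1.00000000e+00]])}
```

View pics/side0.png

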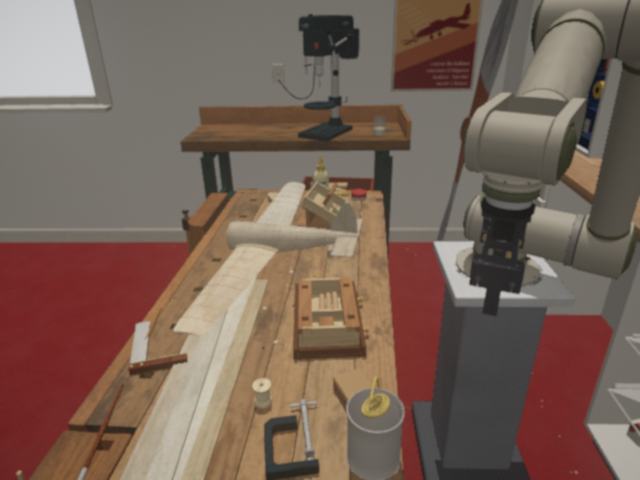

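View pics/top0.png

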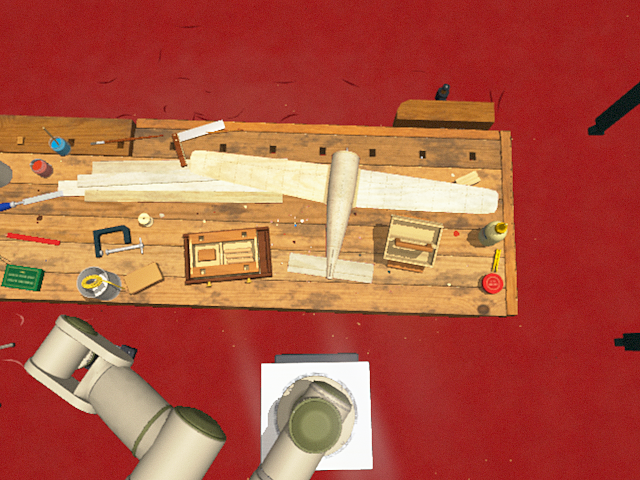

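The top view shows the stand with the upper tray at about (412,243) and its handle bar at about (413,245). The cradle is at (228,256), the reel at (145,219), the tin at (492,283), the bottle at (493,233) and the fuselage at (340,210). Next I'll take enlarged crops of both with depth.

```bash
cat > h.py <<'E'
import numpy as np, cv2
from bench import get_obs, eyes, robot
def tw(n):
    if n!='wrist': return eyes.camera_params(n)['T']
    o=get_obs(); T=np.eye(4); T[:3,:3]=o['eef_rot']; T[:3,3]=o['position']
    return T@eyes.camera_params(n)['T_tool_cam']
def cloud(n,d,T):
    c=eyes.camera_params(n); v,u=np.mgrid[:480,:640]
    P=np.stack([(u-c['cx'])/c['fx']*d,(v-c['cy'])/c['fy']*d,d],-1)
    return P@T[:3,:3].T+T[:3,3]
def ray(n,uv,z,T):
    c=eyes.camera_params(n); uv=np.atleast_2d(uv).astype(float)
    r=np.c_[(uv[:,0]-c['cx'])/c['fx'],(uv[:,1]-c['cy'])/c['fy'],np.ones(len(uv))]@T[:3,:3].T
    return T[:3,3]+r*((z-T[2,3])/r[:,2])[:,None]
E
python3 - <<'E'
from h import *
ims=[]
for n,(x,y) in (('top',(372,203)),('top',(178,215))):
    ims.append(cv2.resize(np.load(f'{n}_p.npy')[y:y+80,x:x+100],(800,640) if 0 else (400,320),interpolation=cv2.INTER_CUBIC))
p=np.load('side_p.npy')
b=[cv2.resize(p[175:239,290:370],(350,280),interpolation=3),cv2.resize(p[270:358,275:385],(350,280),interpolation=3)]
im=np.vstack([np.hstack(ims),np.hstack(b+[np.zeros((280,100,3),np.uint8)])])
cv2.imwrite('pics/crop1.png',im[:,:,::-1])
for n in('top','side'):
    P=cloud(n,np.load(f'{n}_d.npy'),tw(n)); np.save(f'{n}_c.npy',P)
P=np.load('top_c.npy')
# heights over the cradle & tray
for n,(u0,u1,v0,v1) in dict(tray=(380,448,210,272),cradle=(178,276,222,290)).items():
    print(n); print(np.round(P[v0:v1:5,u0:u1:6,2]).astype(int))
E
```

```text
tray
[[  -2    3    3    0   -2   32   40   34   37   39   43   42]
 [   2   -1  102   11   15   -3    3    4   -1    1    0   -4]
 [   9   -4  118  122  124  127  113   99   15   -5   -3   -3]
 [   0    6  112   84   91   94   92   91  122  130  118    0]
 [   3   -4   75   77   76   86   76   81   87   88  101    3]
 [   1   -7   73   65   79   73   77   72   79   81  117   -1]
 [  -3    3   91  112   97   89   80   71   71   76   96   -1]
 [   8   79   53  128  132  133  123  120  113   93    6   -1]
 [  -2   75   44   49   49   46   56  133  131   57    5    0]
 [   3   65 1599   43   34   40   50   44   39   72   -4    2]
 [   1   -5   58   58   54   54   39   36   41   74   -6   -4]
 [   0    0   13   11   12    7   39   54   63   67    4    2]
 [   0   -2   -3   -1   -2   16   15   12   13   -5   -7    5]]
cradle
[[   2   -5    4   -3    1    4    1   -2    5    3    5   -3   -2   -7
    -5    3   -2]
 [  -2   -3   -2   -3    4    4    3   -1   -3    0   -2   -6   -2    1
    27   27   -4]
 [  -4   -5    4   -1    1   22   30   62   64   59   62   60   58   65
     1   20   -4
[... 292 characters left out ...]
2   39   41   31   16   28   26   25   30   18 1599
    14   19   -1]
 [  -4   -1   15   13   44   44 1599   19   35   30   34   27   18   59
     6   18    1]
 [  -3   -7    8   18   15   11   17   15   15   27   31   26   62   63
     4   17   -3]
 [   0   -2   11   63   65   60   69   62   63   54   61   46   61   56
     3   18    2]
 [   0   -7    5   61    8   58   57   61   54   63   57   52   56 1599
    12    7    4]
 [   3   -8   13   65   51   37   27   15   33   26   27   32   26   24
    26    7   -5]
 [  -1  -14   24   19   26   19    8    4    5   -2   -5   -4   25   -1
    -1   -7    5]
 [  -2   -4   -1    0    4   -9    5    2   -1    2    0    3    0   -4
    10    4    3]]
```

View pics/crop1.png

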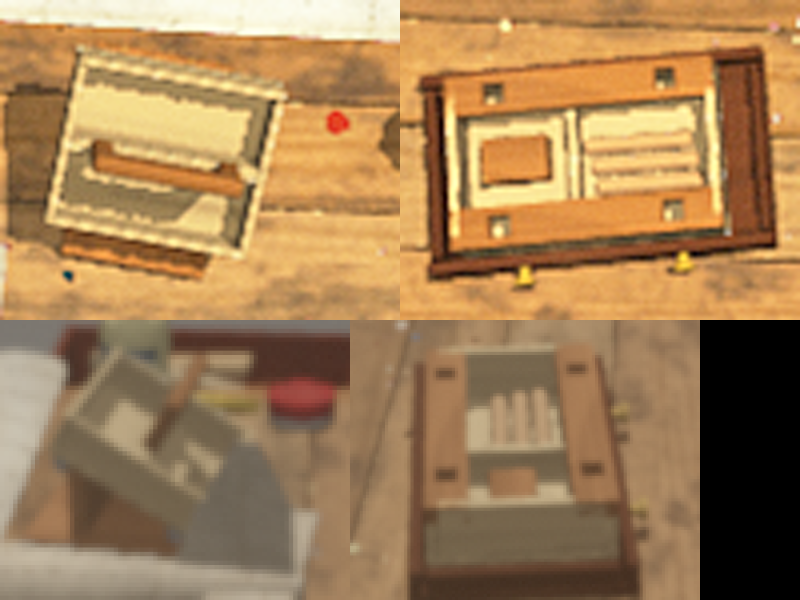

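The crop shows the bar (top crop) from (97,152) to (243,182), with the tray's low side, the lip, at the bottom towards the robot. All four sockets are clear, at crop (492,93), (665,77), (499,227) and (673,210), so the offset can be measured.

```bash
cat > m1.py <<'E'
from h import *
# refine dark centres of sockets in top view: centre of opening
p=np.load('top_p.npy'); g=cv2.cvtColor(p,cv2.COLOR_RGB2GRAY)
T=tw('top'); Ts=tw('side')
# opening = pixels unlike rail colour (saturation/brightness), around each guess
hsv=cv2.cvtColor(p,cv2.COLOR_RGB2HSV)
S=[]
for x,y in ((92,93),(265,77),(99,227),(273,210)):
    u,v=178+x/4-.4,215+y/4-.4; u0,v0=int(u)-6,int(v)-6
    w=p[v0:v0+13,u0:u0+13].astype(float); ref=np.median(w.reshape(-1,3),0)
    e=np.abs(w-ref).sum(-1); m=(e>90)
    yy,xx=np.mgrid[:13,:13]; m&=np.hypot(xx-6,yy-6)<4.5
    S.append((u0+xx[m].mean(),v0+yy[m].mean())); print(np.round((u,v),1),np.round(S[-1],1),m.sum())
S=ray('top',S,60,T); print('top sockets',S.round(1))
gs=np.array([[(350-350+98),53],[227,48],[96,153],[242,148]])*(110/350)+[275-.3,270-.3]
R=ray('side',gs,60,Ts); print('side',R.round(1))
P=np.load('top_c.npy')
m=(hsv[...,0]<14)&(hsv[...,1]>110)
mm=np.zeros_like(m); mm[232:256,390:438]=1; m&=mm&(P[...,2]>95)&(P[...,2]<160)
B=P[m]; print('bar n',m.sum(),B.mean(0).round(1),np.percentile(B,[2,98],0).round(0).tolist())
c,_,a=np.argwhere(m).mean(0)[::-1],0,0
v=np.linalg.svd(B-B.mean(0),full_matrices=0); print(v[2][0].round(3),np.ptp((B-B.mean(0))@v[2][0]))
print('bar px',c)
h2=cv2.cvtColor(np.load('side_p.npy'),cv2.COLOR_RGB2HSV)
# side view bar: crop (205,360-320)->(150,445-320) scale 350/80
q=np.array([[203,37],[152,122]])*(80/350)+[290-.4,175-.4]; print('side bar ray at z=130',ray('side',q,130,Ts).round(0).tolist())
E
python3 m1.py
```

```text
[200.6 237.8] [200.8 237.3] 20
[243.8 233.8] [243.7 232.6] 24
[202.4 271.4] [201.6 271. ] 19
[245.8 267.1] [245.2 266.5] 12
top sockets [[519.7 333.4  60. ]
 [532.  205.5  60. ]
 [418.2 328.1  60. ]
 [429.5 200.   60. ]]
side [[527.  204.3  60. ]
 [428.8 196.7  60. ]
 [519.5 330.9  60. ]
 [419.6 324.3  60. ]]
bar n 22 [ 475.3 -290.1  120.2] [[457.0, -337.0, 100.0], [496.0, -238.0, 132.0]]
[-0.17  -0.985 -0.007] 101.88358140109965
bar px [414.09090909 244.63636364]
side bar ray at z=130 [[459.0, -337.0, 130.0], [492.0, -162.0, 130.0]]
```

The sockets are 128 mm and about 101 mm apart in both views, which fits the stated sizes and z=60. Their centre is near (474,265) with yaw about 0.09. The bar is near (475,-290,125), with tray yaw about -0.17. I'll write a move planner and pass over the cradle first for a closer look.

```bash
cat > go.py <<'E'
from h import *
from scipy.spatial.transform import Rotation as Rn
def toolR(yaw,lean):
    "tool for tray yaw & lean(rad, tray z towards its own -x): x=tray y, y=tray x, z=-tray z"
    A=Rn.from_euler('z',yaw).as_matrix()@Rn.from_euler('y',-lean).as_matrix()
    return np.c_[A[:,1],A[:,0],-A[:,2]]
def plan(pos,R,start=None):
    o=get_obs(); p,Q=(np.array(o['position']),np.array(o['eef_rot'])) if start is None else start
    for k in range(8):
        s=Q.T@(pos-p)/250; w=Rn.from_matrix(Q.T@R).as_rotvec()/.5
        f=min(1,1/max(np.abs(s).max(),1e-9)) ; fw=min(1,1/max(np.abs(w).max(),1e-9)); f=fw=min(f,fw)
        n=int(np.ceil(max(np.linalg.norm(s*f)*250/41.7,np.degrees(np.linalg.norm(w*fw)*.5)/7.16)))
        print(np.round(np.r_[s*f,w*fw],4).tolist(),'rows',n)
        p=p+Q@(s*f*250); Q=Q@Rn.from_rotvec(w*fw*.5).as_matrix()
        if f==1: break
E
python3 - <<'E'
from go import *
plan(np.array([440,265,300.]),toolR(.09,0))
E
```

```text
[-0.5679, -0.2614, -0.1789, -0.0011, 0.0004, 1.0] rows 5
[-0.6236, 0.043, -0.1791, -0.0011, 0.0004, 1.0] rows 5
[-0.1253, 0.0801, -0.0426, -0.0003, 0.0001, 0.2379] rows 1
```

```bash

python3 -m creep '[[[-0.568,-0.261,-0.179,0,0,1,1],[-0.568,-0.261,-0.179,0,0,1,1],[-0.568,-0.261,-0.179,0,0,1,1],[-0.568,-0.261,-0.179,0,0,1,1],[-0.568,-0.261,-0.179,0,0,1,1],[-0.568,-0.261,-0.179,0,0,1,1]]]'
python3 -m creep '[[[-0.624,0.043,-0.179,0,0,1,1],[-0.624,0.043,-0.179,0,0,1,1],[-0.624,0.043,-0.179,0,0,1,1],[-0.624,0.043,-0.179,0,0,1,1],[-0.624,0.043,-0.179,0,0,1,1],[-0.624,0.043,-0.179,0,0,1,1]]]'
python3 -m creep '[[[-0.125,0.08,-0.043,0,0,0.238,1],[-0.125,0.08,-0.043,0,0,0.238,1],[-0.125,0.08,-0.043,0,0,0.238,1],[-0.125,0.08,-0.043,0,0,0.238,1]]]'
python3 - <<'E'
from go import *
T=tw('wrist'); p,d=eyes.get_image('wrist'); np.savez('w1.npz',p=p,d=d,T=T); cv2.imwrite('pics/w1.png',p[:,:,::-1])
print(get_obs()['position'],get_obs()['q'])
c=eyes.camera_params('wrist'); 
for S in ([519.7,333,60],[532,205,60],[418,328,60],[429,200,60]):
    q=np.linalg.inv(T)@np.r_[S,1]; print((q[:2]/q[2]*c['fx']+[c['cx'],c['cy']]).round())
E
```

```text
t: 0.6
position: [305.4, 402.2, 245.3]
eef_rot: [[-0.649, 0.761, 0.0], [0.761, 0.649, 0.0], [0.0, 0.0, -1.0]]
force: [0.0, 0.2, 0.6]
finger_gap: 88.2
grip_force: 0.0
t: 1.1
position: [414.3, 291.7, 289.3]
eef_rot: [[-0.208, 0.978, -0.001], [0.978, 0.208, 0.0], [0.0, -0.001, -1.0]]
force: [0.5, 1.0, -0.3]
finger_gap: 88.4
grip_force: 0.0
t: 1.43
position: [438.9, 266.6, 299.9]
eef_rot: [[-0.094, 0.996, -0.002], [0.996, 0.094, -0.0], [0.0, -0.002, -1.0]]
force: [-0.0, 0.1, -0.5]
finger_gap: 88.1
grip_force: 0.0
[438.81852388 266.59029916 300.02284434] [3.14825356e-01 2.62866443e-01 1.18790022e+00 3.74270445e-04
 1.69212258e+00 2.20813070e-01]
[398. 150.]
[392. 259.]
[307. 146.]
[307. 255.]
```

View pics/w1.png

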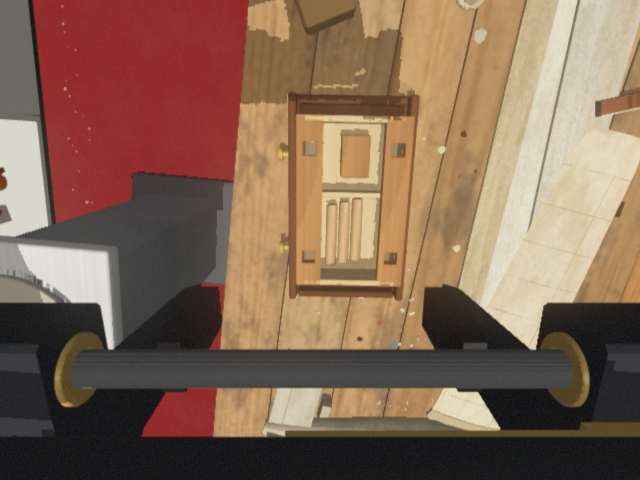

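The wrist view shows the four sockets at about (398,150), (391,258), (310,148) and (308,257), matching the prediction. I'll refine them by mask and plan the move to the tray.

```bash
cat > sock.py <<'E'
from go import *
def sockets(f,guess,r=11):
    z=np.load(f); p,T=z['p'],z['T']; C=[]
    for u,v in guess:
        w=p[v-r:v+r+1,u-r:u+r+1].astype(float); g=w[...,0]-w[...,2]   # rail orange: large R-B
        m=(g<0.5*(np.percentile(g,5)+np.percentile(g,80))).astype(np.uint8)
        n,l,st,ce=cv2.connectedComponentsWithStats(m); 
        k=[i for i in range(1,n) if st[i,4]>30]; k=min(k,key=lambda i:np.hypot(*(ce[i]-r)))
        x,y,ww,hh,a=st[k]; C.append((u-r+x+ww/2-.5,v-r+y+hh/2-.5)); print(C[-1],ww,hh,a)
    S=ray('wrist',C,60,T); print(S.round(1).tolist()); return S
def frame(S): # order: (+x,+y),(+x,-y),(-x,+y),(-x,-y)
    y=(S[0]-S[1]+S[2]-S[3]); x=(S[0]+S[1]-S[2]-S[3])
    print('centre',S.mean(0).round(1),'yaw y',np.arctan2(-y[0],y[1]).round(4),'x',np.arctan2(x[1],x[0]).round(4),'lens',np.linalg.norm(y)/2,np.linalg.norm(x)/2)
E
python3 - <<'E'
from sock import *
frame(sockets('w1.npz',[(398,150),(391,258),(310,148),(308,257)]))
g=np.array([475,-290,125.]); R=toolR(-.17,np.pi/6)
print(R.round(2)); hold=g-R[:,2]*120; tcp=hold+18.7*R[:,2]; print(tcp)
plan(tcp,R)
E
```

```text
(np.float64(398.5), np.float64(149.5)) 14 14 177
(np.float64(390.0), np.float64(258.0)) 13 11 136
(np.float64(309.5), np.float64(148.0)) 14 15 200
(np.float64(308.0), np.float64(256.5)) 13 12 153
[[520.5, 333.6, 60.0], [529.6, 205.8, 60.0], [420.9, 325.8, 60.0], [430.0, 198.2, 60.0]]
centre [475.2 265.9  60. ] yaw y 0.0717 x 0.0774 lens 127.99685097912307 99.9088350517575
[[ 0.17  0.85  0.49]
 [ 0.99 -0.15 -0.08]
 [ 0.    0.5  -0.87]]
[ 425.08013156 -281.43091402  212.7283734 ]
[-1.0, -0.1195, 0.1605, -0.4794, -0.0634, 0.237] rows 7
[-1.0, -0.04, 0.1724, -0.4774, -0.0631, 0.236] rows 7
[-0.1812, 0.0061, 0.037, -0.087, -0.0115, 0.043] rows 2
```

The socket spacing comes out at 128.0 and 99.9 mm, so the fit is good: the lower tray's middle is (475.2,265.9) with yaw about 0.074. Now to the tray, staying high over the fuselage.

```bash
python3 - <<'E'
from go import *
P=np.load('top_c.npy'); s=(P[...,1]<150)&(P[...,1]>-230)&(P[...,0]>250)&(P[...,0]<650)&(P[...,2]<400); print('max height mid',np.percentile(P[s][:,2],99.5))
g=np.array([475,-290,125.]); R=toolR(-.17,np.pi/6); tcp=g-R[:,2]*161.3; print(tcp); plan(tcp,R)
E
```

```text
max height mid 93.73539400853646
[ 395.51258855 -276.35544355  264.68989763]
[-1.0, -0.1753, 0.066, -0.4864, -0.0643, 0.2405] rows 7
[-1.0, -0.0692, 0.0677, -0.4803, -0.0635, 0.2375] rows 7
[-0.1604, 0.0049, 0.0152, -0.0771, -0.0102, 0.0381] rows 1
```

```bash

python3 -m creep '[[[-1,-0.175,0.066,-0.486,-0.064,0.24,1],[-1,-0.175,0.066,-0.486,-0.064,0.24,1],[-1,-0.175,0.066,-0.486,-0.064,0.24,1],[-1,-0.175,0.066,-0.486,-0.064,0.24,1],[-1,-0.175,0.066,-0.486,-0.064,0.24,1],[-1,-0.175,0.066,-0.486,-0.064,0.24,1],[-1,-0.175,0.066,-0.486,-0.064,0.24,1]]]'
python3 -m creep '[[[-1,-0.069,0.068,-0.48,-0.064,0.238,1],[-1,-0.069,0.068,-0.48,-0.064,0.238,1],[-1,-0.069,0.068,-0.48,-0.064,0.238,1],[-1,-0.069,0.068,-0.48,-0.064,0.238,1],[-1,-0.069,0.068,-0.48,-0.064,0.238,1],[-1,-0.069,0.068,-0.48,-0.064,0.238,1],[-1,-0.069,0.068,-0.48,-0.064,0.238,1]]]'
python3 -m creep '[[[-0.16,0.005,0.015,-0.077,-0.01,0.038,1],[-0.16,0.005,0.015,-0.077,-0.01,0.038,1],[-0.16,0.005,0.015,-0.077,-0.01,0.038,1],[-0.16,0.005,0.015,-0.077,-0.01,0.038,1]]]'
python3 - <<'E'
from go import *
T=tw('wrist'); p,d=eyes.get_image('wrist'); np.savez('w2.npz',p=p,d=d,T=T); cv2.imwrite('pics/w2.png',p[:,:,::-1])
print(get_obs()['position'],get_obs()['q'])
E
```

```text
t: 2.07
position: [418.0, 8.0, 283.4]
eef_rot: [[0.037, 0.97, 0.24], [0.999, -0.032, -0.027], [-0.018, 0.241, -0.97]]
force: [0.1, 1.0, 1.0]
finger_gap: 88.1
grip_force: 0.0
t: 2.65
position: [398.0, -241.1, 267.0]
eef_rot: [[0.156, 0.874, 0.46], [0.988, -0.136, -0.077], [-0.005, 0.467, -0.884]]
force: [-0.2, 0.5, -0.6]
finger_gap: 87.9
grip_force: 0.0
t: 2.98
position: [395.4, -275.7, 264.9]
eef_rot: [[0.171, 0.853, 0.493], [0.985, -0.149, -0.085], [0.001, 0.5, -0.866]]
force: [1.2, -0.4, 0.7]
finger_gap: 88.2
grip_force: 0.0
[ 395.49077455 -275.45522412  265.21714721] [-1.1168801   0.00777854  1.7068787   0.46238241  1.14434738 -1.07906489]
```

View pics/w2.png

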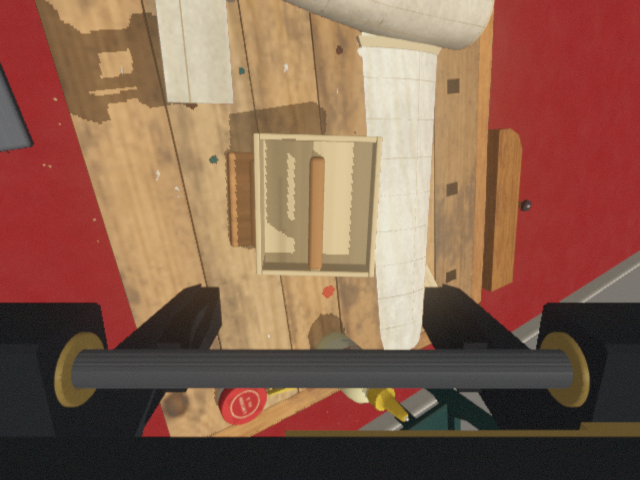

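The wrist view shows the tray square in the image (rim (253,134)-(382,275)) and the bar from (317,156) to (316,270), upright and free. Now I'll measure the bar in the tool frame, and triangulate with the top view.

```bash
cat > bar.py <<'E'
from go import *
def bar(f,box):
    z=np.load(f); p,d,T=z['p'],z['d'],z['T']; u0,u1,v0,v1=box
    h=cv2.cvtColor(p,cv2.COLOR_RGB2HSV); m=np.zeros((480,640),np.uint8)
    m[v0:v1,u0:u1]=((h[...,0]<16)&(h[...,1]>95))[v0:v1,u0:u1]
    n,l,st,ce=cv2.connectedComponentsWithStats(m); k=1+st[1:,4].argmax(); m=l==k
    x,y,w,hh,a=st[k]; print('box',x,y,w,hh,a)
    yy,xx=np.nonzero(m); vx=np.polyfit(yy,xx,1); print('slope',vx[0])
    er=cv2.erode(m.astype(np.uint8),np.ones((5,5)))>0
    P=cloud('wrist',d,T)[er]; Tt=T@np.linalg.inv(eyes.camera_params('wrist')['T_tool_cam'])
    D=np.median(d[er]); Q=(P-Tt[:3,3])@Tt[:3,:3]; q=np.median(Q,0)
    # ends from the mask box at bar-top depth per end
    def pt(u,v,zt): # ray hits tool plane z=zt
        c=eyes.camera_params('wrist'); r=Tt[:3,:3].T@T[:3,:3]@np.array([(u-c['cx'])/c['fx'],(v-c['cy'])/c['fy'],1]); o=Tt[:3,:3].T@(T[:3,3]-Tt[:3,3]); return o+r*(zt-o[2])/r[2]
    A=np.polyfit(Q[:,0],Q[:,2],1); print('z slope along x',A[0],'median',q)
    a,b=pt(np.polyval(vx,y),y-.5,q[2]),pt(np.polyval(vx,y+hh-1),y+hh-.5,q[2]); print('ends tool',a.round(1),b.round(1),'len',np.linalg.norm(a-b))
    c=(a+b)/2+[0,0,10]; W=Tt[:3,:3]@c+Tt[:3,3]; print('centre tool',c.round(1),'world',W.round(1),'width mm',w/366*D)
    return W,Tt
if __name__=='__main__':
    W,Tt=bar('w2.npz',(295,340,145,280))
    Tp=tw('top'); q=np.linalg.inv(Tp)@np.r_[W-10*Tt[:3,2],1]; c=eyes.camera_params('top'); print('reproj top',q[:2]/q[2]*c['fx']+[c['cx'],c['cy']])
    # rim: wall tops z in tool frame, both sides
    z=np.load('w2.npz'); P=cloud('wrist',z['d'],z['T']); Q=(P-Tt[:3,3])@Tt[:3,:3]
    for b in ((250,262,150,260),(372,382,150,260),(270,370,133,138),(270,370,270,275)): print('rim',np.median(Q[b[2]:b[3],b[0]:b[1]].reshape(-1,3),0).round(1))
E
python3 bar.py
```

```text
box 308 157 16 112 1325
slope -0.021779431890986533
z slope along x -0.280818510791271 median [ 26.44486328  -5.88282112 153.77787425]
ends tool [ 55.6  -3.1 153.8] [-51.   -5.7 153.8] len 106.6664722806084
centre tool [  2.3  -4.4 163.8] world [ 472.7 -286.6  120.9] width mm 14.754893485314208
reproj top [413.24069054 246.58956489]
rim [  3.3 -67.7 200. ]
rim [ -0.6  59.1 198.7]
rim [ 74.7  -0.4 198.2]
rim [-70.   -0.7 195.7]
```

The rim is level in the tool frame (z about 198) and its centre (1.4,-4.3) agrees with the bar's. The bar length of 106.7 and width of 14.8 mm match too, and rim minus bar is about 34 mm against the stated 33. I'll approach 100 mm and measure once more from there.

```bash

python3 -m creep '[[[0.009,-0.018,0.1,0,0,0.046,1],[0.009,-0.018,0.2,0,0,0.046,1],[0.009,-0.018,0.3,0,0,0.046,1],[0.009,-0.018,0.4,0,0,0.046,1],[0.009,-0.018,0.4,0,0,0.046,1],[0.009,-0.018,0.4,0,0,0.046,1]]]'
python3 - <<'E'
from bar import *
T=tw('wrist'); p,d=eyes.get_image('wrist'); np.savez('w3.npz',p=p,d=d,T=T); cv2.imwrite('pics/w3.png',p[:,:,::-1])
bar('w3.npz',(290,350,130,330))
E
```

```text
t: 3.53
position: [441.3, -281.3, 176.4]
eef_rot: [[0.189, 0.849, 0.493], [0.982, -0.17, -0.084], [0.013, 0.5, -0.866]]
force: [0.3, -0.5, 0.2]
finger_gap: 87.8
grip_force: 0.0
box 310 166 20 153 2660
slope -0.002081462934129708
z slope along x -0.00815323851180611 median [ 7.63530096 -0.51483795 53.80247923]
ends tool [54.4  0.1 53.8] [-53.1  -0.2  53.8] len 107.42706075404607
centre tool [ 0.7 -0.  63.8] world [ 472.8 -286.   121.1] width mm 13.444694977640454
```

View pics/w3.png

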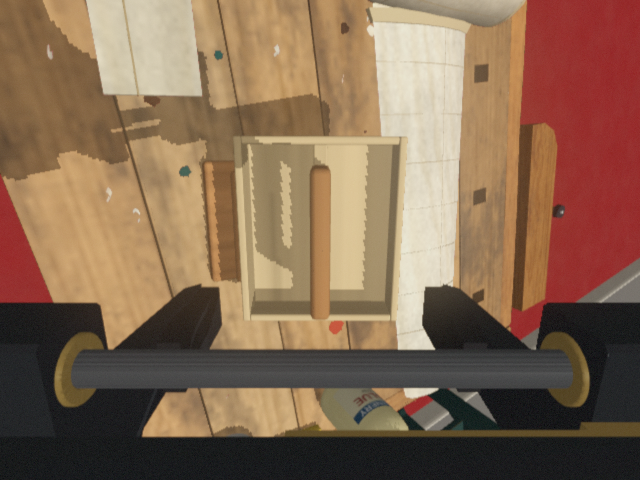

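The bar is centred at columns 310-330 and rows 166-319, aligned in the tool frame with 82 mm left to go. I'll go in and grip.

```bash

python3 -m creep '[[[0.003,0,0.1,0,0,0,1],[0.003,0,0.2,0,0,0,1],[0.003,0,0.26,0,0,0,1],[0.003,0,0.3,0,0,0,1],[0.003,0,0.328,0,0,0,1],[0.003,0,0.328,0,0,0,1],[0.003,0,0.328,0,0,0,1]]]'
python3 -m creep '[[[0,0,0,0,0,0,0],[0,0,0,0,0,0,0],[0,0,0,0,0,0,0],[0,0,0,0,0,0,0],[0,0,0,0,0,0,0],[0,0,0,0,0,0,0],[0,0,0,0,0,0,0],[0,0,0,0,0,0,0],[0,0,0,0,0,0,0]]]'
```

```text
t: 4.17
position: [481.4, -289.7, 106.3]
eef_rot: [[0.193, 0.848, 0.494], [0.981, -0.172, -0.087], [0.011, 0.502, -0.865]]
force: [0.3, -0.1, -0.1]
finger_gap: 88.1
grip_force: 0.0
t: 4.92
position: [481.4, -289.5, 105.3]
eef_rot: [[0.193, 0.848, 0.493], [0.981, -0.173, -0.086], [0.012, 0.501, -0.866]]
force: [-0.1, 0.4, 0.1]
finger_gap: 30.2
grip_force: 0.0
```

```bash

python3 -m creep '[[[0,0,0,0,0,0,0],[0,0,0,0,0,0,0],[0,0,0,0,0,0,0],[0,0,0,0,0,0,0],[0,0,0,0,0,0,0],[0,0,0,0,0,0,0]]]'
python3 -m creep '[[[0,0,-0.02,0,0,0,0],[0,0,-0.05,0,0,0,0],[0,0,-0.1,0,0,0,0],[0,0,-0.16,0,0,0,0],[0,0,-0.22,0,0,0,0],[0,0,-0.3,0,0,0,0],[0,0,-0.4,0,0,0,0],[0,0,-0.4,0,0,0,0],[0,0,-0.4,0,0,0,0],[0,0,-0.4,0,0,0,0]]]'
```

```text
t: 5.42
position: [481.4, -289.5, 105.4]
eef_rot: [[0.193, 0.848, 0.493], [0.981, -0.173, -0.086], [0.012, 0.501, -0.866]]
force: [-0.2, 0.8, -0.5]
finger_gap: 0.5
grip_force: 0.0
t: 6.25
position: [431.9, -280.7, 191.6]
eef_rot: [[0.193, 0.848, 0.493], [0.981, -0.173, -0.086], [0.012, 0.5, -0.866]]
force: [-0.4, -0.3, 0.0]
finger_gap: 0.4
grip_force: 0.0
```

The gap closed to 0.4 mm with no grip force, so I missed the bar. I'll look before trying again.

```bash

python3 - <<'E'
from bar import *
print(get_obs()['position'],get_obs()['finger_gap'])
T=tw('wrist'); p,d=eyes.get_image('wrist'); np.savez('w4.npz',p=p,d=d,T=T)
ps,ds=eyes.get_image('side'); b=cv2.resize(ps[165:245,290:390],(640,512),interpolation=3)[:480,:400]
im=np.hstack([cv2.resize(p,(400,480)),b]); cv2.imwrite('pics/w4.png',im[:,:,::-1])
W,Tt=bar('w4.npz',(290,350,130,330))
Tc=eyes.camera_params('wrist')['T_tool_cam']; c=eyes.camera_params('wrist')
for pt in ([0,0,0],[0,0,-18.7],[0,0,63]):
    q=np.linalg.inv(Tc)@np.r_[pt,1]; print(pt,q[:2]/q[2]*c['fx']+[c['cx'],c['cy']])
E
```

```text
[ 431.93260279 -280.74961853  191.61591192] 0.44745847238490555
box 311 163 19 144 2058
slope 0.0023517863172125455
z slope along x 0.014977041470581204 median [-6.75713709  0.13107528 71.80202831]
ends tool [55.2  0.2 71.8] [-52.3   0.4  71.8] len 107.47406136009
centre tool [ 1.5  0.3 81.8] world [ 472.8 -286.4  121. ] width mm 13.837129686699539
[0, 0, 0] [319.39764213 275.87703527]
[0, 0, -18.7] [319.23368926 289.637946  ]
[0, 0, 63] [319.7807729  243.72006054]
```

View pics/w4.png

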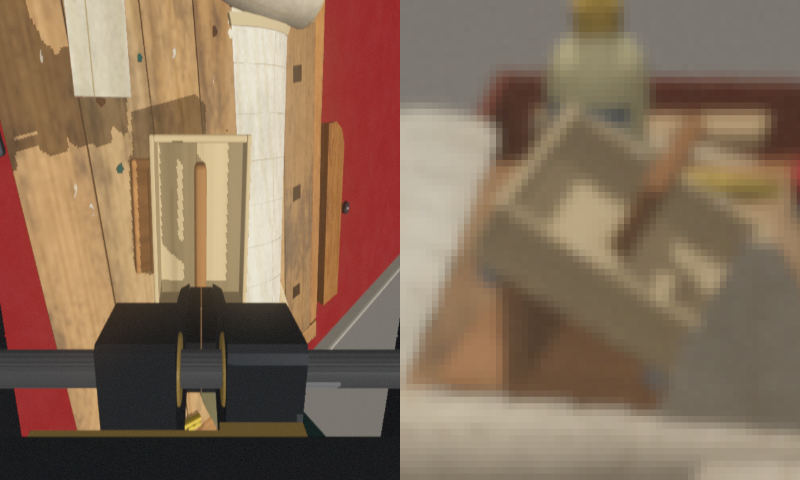

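The tray hasn't moved (bar at (200,165-285), same world position as before). The visible fingertips, at (200,288), seem to sit further back than the stated TCP. I'll check the tips with depth.

```bash

python3 - <<'E'
from bar import *
z=np.load('w4.npz'); Tc=eyes.camera_params('wrist')['T_tool_cam']
c=eyes.camera_params('wrist'); Q=cloud('wrist',z['d'],Tc)
print(get_obs()['grip_force'],eyes.camera_params('wrist')['T_tool_cam'][:3,3])
for v in range(262,345,5): print(v,[Q[v,u].round().astype(int).tolist() for u in (300,312,320,328,340)])
print('rgb',z['p'][270:300:3,320].tolist())
x=slice(270,380)
cv2.imwrite('pics/w4c.png',cv2.resize(z['p'][240:400,240:400],(600,600),interpolation=3)[:,:,::-1])
E
```

```text
0.0 [  70.14446581    0.80551955 -183.91451558]
262 [[-40, -19, 143], [-17, -6, 74], [-16, 0, 72], [-17, 6, 72], [-41, 19, 143]]
267 [[-46, -19, 143], [-21, -6, 73], [-20, 0, 71], [-21, 6, 72], [-45, 19, 142]]
272 [[-51, -19, 143], [-24, -6, 72], [-24, 0, 72], [-25, 6, 73], [-51, 19, 144]]
277 [[-56, -19, 143], [-29, -6, 73], [-28, 0, 71], [-28, 6, 72], [-56, 19, 143]]
282 [[-60, -19, 142], [-33, -6, 74], [-32, 0, 71], [-32, 6, 72], [-61, 19, 143]]
287 [[11, -8, -42], [10, -3, -39], [10, 0, -39], [9, 4, -38], [10, 9, -40]]
292 [[11, -8, -48], [10, -3, -44], [10, 0, -45], [9, 4, -44], [9, 9, -41]]
297 [[11, -7, -53], [10, -3, -49], [9, 0, -48], [10, 4, -49], [9, 8, -48]]
302 [[11, -7, -57], [9, -3, -53], [10, 0, -54], [10, 4, -54], [10, 8, -53]]
307 [[10, -7, -58], [10, -3, -59], [10, 0, -58], [10, 3, -58], [10, 8, -58]]
312 [[10, -7, -62], [10, -2, -62], [7, 0, -57], [10, 3, -63], [10, 8, -62]]
317 [[10, -7, -66], [9, -2, -65], [6, 0, -58], [10, 3, -66], [10, 8, -66]]
322 [[9, -6, -69], [9, -2, -69], [3, 0, -58], [9, 3, -69], [10, 7, -70]]
327 [[10, -6, -74], [10, -2, -74], [1, 0, -58], [10, 3, -73], [9, 7, -73]]
332 [[9, -6, -76], [10, -2, -77], [-1, 0, -58], [9, 3, -76], [10, 7, -77]]
337 [[10, -6, -80], [9, -2, -79], [10, 1, -79], [10, 3, -81], [10, 7, -80]]
342 [[9, -6, -82], [10, -2, -84], [10, 1, -83], [10, 3, -83], [10, 7, -84]]
rgb [[179, 132, 83], [179, 131, 82], [179, 132, 83], [178, 131, 82], [179, 130, 83], [178, 129, 82], [72, 56, 39], [68, 54, 36], [68, 52, 39], [66, 48, 37]]
```

View pics/w4c.png

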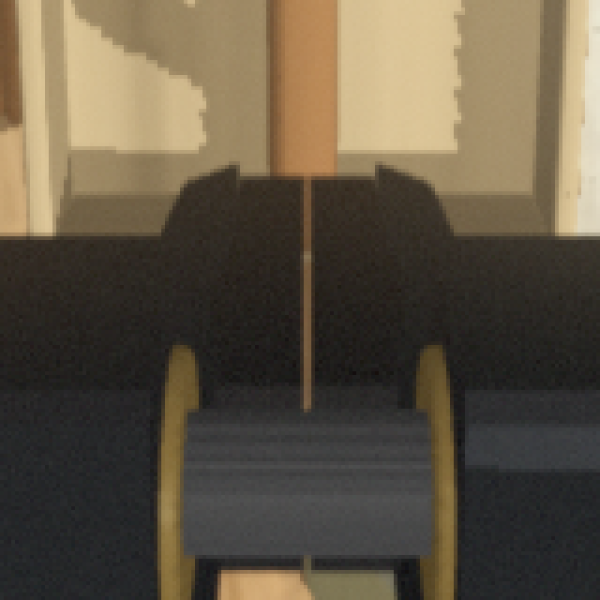

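The finger faces sit at tool x=10, where 9 is expected, but their tips end at tool z≈-38. The fingers are therefore about 38 mm shorter than the reported TCP implies. The camera chain itself agreed with the top camera and the known sizes. At my grip the tips were about 9 mm above the bar, which explains the miss. The true grasp point is at tool z≈-57, so I need to move 138 mm.

```bash

python3 -m creep '[[[0.004,0.001,0,0,0,0,0.6],[0.004,0.001,0,0,0,0,0.6],[0.004,0.001,0,0,0,0,0.6],[0.004,0.001,0,0,0,0,0.6],[0.004,0.001,0,0,0,0,0.6],[0.004,0.001,0,0,0,0,0.6],[0.004,0.001,0,0,0,0,0.6],[0.004,0.001,0,0,0,0,0.6],[0.004,0.001,0,0,0,0,0.6],[0.004,0.001,0,0,0,0,0.6]]]'
python3 -m creep '[[[0,0,0.1,0,0,0,0.6],[0,0,0.2,0,0,0,0.6],[0,0,0.3,0,0,0,0.6],[0,0,0.38,0,0,0,0.6],[0,0,0.44,0,0,0,0.6],[0,0,0.49,0,0,0,0.6],[0,0,0.52,0,0,0,0.6],[0,0,0.54,0,0,0,0.6],[0,0,0.55,0,0,0,0.6],[0,0,0.55,0,0,0,0.6]]]'
python3 -m creep '[[[0,0,0,0,0,0,0],[0,0,0,0,0,0,0],[0,0,0,0,0,0,0],[0,0,0,0,0,0,0],[0,0,0,0,0,0,0],[0,0,0,0,0,0,0],[0,0,0,0,0,0,0],[0,0,0,0,0,0,0],[0,0,0,0,0,0,0],[0,0,0,0,0,0,0]]]'
```

```text
t: 7.18
position: [432.4, -279.9, 192.1]
eef_rot: [[0.193, 0.848, 0.493], [0.981, -0.173, -0.087], [0.012, 0.501, -0.866]]
force: [0.3, -0.7, -1.8]
finger_gap: 52.6
grip_force: 0.0
t: 8.02
position: [500.3, -291.9, 73.1]
eef_rot: [[0.193, 0.848, 0.493], [0.981, -0.173, -0.086], [0.012, 0.501, -0.866]]
force: [0.1, 0.0, 0.7]
finger_gap: 52.7
grip_force: 0.0
t: 8.85
position: [499.9, -291.6, 73.0]
eef_rot: [[0.193, 0.849, 0.493], [0.981, -0.173, -0.086], [0.012, 0.5, -0.866]]
force: [-5.9, 0.8, 3.0]
finger_gap: 13.6
grip_force: 30.0
```

Gripped: 13.6 mm gap at 30 N. Lifting at right angles to the bed.

```bash

python3 -m creep '[[[0,0,-0.02,0,0,0,0],[0,0,-0.05,0,0,0,0],[0,0,-0.1,0,0,0,0],[0,0,-0.16,0,0,0,0],[0,0,-0.24,0,0,0,0],[0,0,-0.32,0,0,0,0],[0,0,-0.42,0,0,0,0],[0,0,-0.52,0,0,0,0],[0,0,-0.6,0,0,0,0],[0,0,-0.64,0,0,0,0],[0,0,-0.64,0,0,0,0]]]'
python3 - <<'E'
from bar import *
o=get_obs();print(o['position'],o['force'],o['wrist_torque'],o['q'])
T=tw('wrist'); p,d=eyes.get_image('wrist'); np.savez('w5.npz',p=p,d=d,T=T)
Q=cloud('wrist',d,eyes.camera_params('wrist')['T_tool_cam'])
m=(d>0)&(Q[...,2]<40)&(Q[...,2]>-60)&(Q[...,0]>20)   # tray parts near far wall
print('far wall/board z in tool',np.percentile(Q[m],[5,50,95],0).round(1))
# rim line at +x wall: top surface
for u in (270,320,370):
    col=Q[:,u]; print(u,[col[v].round().astype(int).tolist() for v in range(100,280,12)])
# plan to above cradle; reported TCP for level bar centre at height h: TCP z = h-57
R=toolR(.0745,0)
for z in (300,): plan(np.array([475.2,265.9,z-57.]),R)
E
```

```text
t: 9.77
position: [420.8, -278.3, 213.8]
eef_rot: [[0.193, 0.847, 0.495], [0.981, -0.172, -0.09], [0.009, 0.503, -0.864]]
force: [0.4, 0.1, -4.0]
finger_gap: 13.7
grip_force: 30.0
[ 420.75716132 -278.26488123  213.78462843] [ 0.35017029  0.08471152 -3.97389725] [ 0.03905808  0.62439001 -0.01973864] [-1.05514181  0.09626113  1.77281874  0.48537721  0.97415426 -1.0738904 ]
far wall/board z in tool [[ 23.3 -58.5 -22.4]
 [ 51.    0.4   6.3]
 [ 71.7  60.3   8. ]]
270 [[109, -52, 218], [98, -52, 217], [86, -53, 219], [72, -21, -23], [66, -25, 8], [60, -25, 7], [54, -25, 7], [48, -26, 6], [42, -26, 6], [36, -26, 6], [29, -26, 7], [23, -26, 6], [16, -27, 7], [9, -27, 6], [2, -27, 7]]
320 [[113, 0, 250], [100, 0, 249], [87, 0, 249], [72, 0, -21], [67, 0, -21], [62, 0, -21], [57, 0, -21], [53, 0, -37], [52, 0, -63], [49, 0, -65], [44, 0, -64], [40, 0, -64], [36, 0, -65], [32, 0, -65], [27, 0, -64]]
370 [[116, 59, 282], [102, 60, 284], [89, 60, 282], [72, 22, -21], [66, 26, 8], [60, 26, 7], [54, 26, 7], [48, 26, 7], [42, 27, 8], [35, 27, 7], [29, 27, 7], [22, 27, 7], [16, 27, 7], [9, 28, 7], [2, 28, 6]]
[1.0, -0.0595, -0.0877, 0.4808, 0.0558, -0.2439] rows 7
[1.0, 0.0456, -0.0577, 0.4794, 0.0556, -0.2432] rows 7
[0.1793, 0.0279, -0.0098, 0.0869, 0.0101, -0.0441] rows 2
```

The tray is held square: the board's depth is flat at tool z≈7, the rim at -21, and so the bar centre at about -54. Carrying it over at half speed while levelling it.

```bash

python3 -m creep '[[[0.04,0,-0.004,0.02,0.002,-0.01,0],[0.1,-0.006,-0.009,0.05,0.006,-0.024,0],[0.2,-0.012,-0.018,0.1,0.011,-0.05,0],[0.3,-0.018,-0.026,0.145,0.017,-0.073,0],[0.4,-0.024,-0.035,0.19,0.022,-0.098,0],[0.5,-0.03,-0.044,0.24,0.028,-0.122,0],[0.6,-0.036,-0.053,0.29,0.034,-0.146,0],[0.7,-0.042,-0.061,0.337,0.039,-0.171,0],[0.8,-0.048,-0.07,0.385,0.045,-0.195,0],[0.9,-0.054,-0.079,0.433,0.05,-0.22,0],[1,-0.06,-0.088,0.481,0.056,-0.244,0],[1,-0.06,-0.088,0.481,0.056,-0.244,0]]]'
python3 -m creep '[[[0.1,0.005,-0.006,0.05,0.006,-0.024,0],[0.2,0.009,-0.012,0.1,0.011,-0.05,0],[0.3,0.014,-0.017,0.145,0.017,-0.073,0],[0.4,0.018,-0.023,0.19,0.022,-0.098,0],[0.5,0.023,-0.029,0.24,0.028,-0.122,0],[0.6,0.027,-0.035,0.29,0.034,-0.146,0],[0.7,0.032,-0.04,0.337,0.039,-0.171,0],[0.8,0.036,-0.046,0.385,0.045,-0.195,0],[0.9,0.041,-0.052,0.433,0.05,-0.22,0],[0.96,0.044,-0.056,0.465,0.053,-0.235,0],[1,0.046,-0.058,0.481,0.056,-0.244,0],[1,0.046,-0.058,0.481,0.056,-0.244,0]]]'
python3 - <<'E'
from go import *
R=toolR(.0745,0); plan(np.array([475.2,265.9,200]),R)
E
```

```text
t: 10.82
position: [446.1, -24.4, 225.4]
eef_rot: [[0.066, 0.959, 0.277], [0.998, -0.061, -0.027], [-0.009, 0.278, -0.961]]
force: [-0.4, -0.7, -3.8]
finger_gap: 13.4
grip_force: 30.0
t: 11.82
position: [470.9, 222.0, 239.4]
eef_rot: [[-0.055, 0.998, 0.04], [0.998, 0.055, 0.0], [-0.002, 0.04, -0.999]]
force: [-0.9, -0.2, -4.0]
finger_gap: 13.8
grip_force: 30.0
[0.1746, 0.0204, 0.1583, 0.0809, 0.005, -0.0381] rows 2
```

```bash

python3 -m creep '[[[0.05,0.006,0.05,0.03,0.002,-0.012,0],[0.1,0.012,0.1,0.06,0.004,-0.025,0],[0.175,0.02,0.158,0.081,0.005,-0.038,0],[0.175,0.02,0.158,0.081,0.005,-0.038,0],[0.175,0.02,0.158,0.081,0.005,-0.038,0],[0.175,0.02,0.158,0.081,0.005,-0.038,0]]]'
python3 - <<'E'
from go import *
o=get_obs();print(o['position'],o['eef_rot'].round(4) if hasattr(o['eef_rot'],'round') else o['eef_rot'],o['wrist_torque'])
T=tw('wrist'); p,d=eyes.get_image('wrist'); np.savez('w6.npz',p=p,d=d,T=T); Tc=eyes.camera_params('wrist')['T_tool_cam']
Q=cloud('wrist',d,Tc)
cv2.imwrite('pics/w6.png',p[:,:,::-1])
# board points: plane fit
m=(np.abs(Q[...,2]-7)<8)&(Q[...,0]>5)&(Q[...,0]<62)&(np.abs(Q[...,1])>20)&(np.abs(Q[...,1])<52)
A=np.c_[Q[m][:,:2],np.ones(m.sum())]; s=np.linalg.lstsq(A,Q[m][:,2],rcond=None)[0]; print('board plane',s.round(4),m.sum())
r=(np.abs(Q[...,2]+21)<6)
for lo,hi in((-80,-56),(56,80)):
    k=r&(Q[...,1]>lo)&(Q[...,1]<hi)&(Q[...,0]>0); print('side rim y',np.percentile(Q[k][:,1],[2,50,98]).round(1),k.sum(), 'slope',np.polyfit(Q[k][:,0],Q[k][:,1],1)[0].round(4))
k=r&(Q[...,0]>60); print('end rim x',np.percentile(Q[k][:,0],[2,50,98]).round(1),k.sum(),'slope',np.polyfit(Q[k][:,1],Q[k][:,0],1)[0].round(4))
b=(np.abs(Q[...,2]+64)<5)&(np.abs(Q[...,1])<10)&(Q[...,0]>25); print('bar end',np.percentile(Q[b][:,0],[98,99.5]),'y',np.percentile(Q[b][:,1],[2,50,98]).round(1))
E
```

```text
t: 12.32
position: [475.2, 263.8, 201.5]
eef_rot: [[-0.072, 0.997, 0.002], [0.997, 0.072, -0.001], [-0.001, 0.002, -1.0]]
force: [-0.2, -0.7, -3.7]
finger_gap: 13.4
grip_force: 30.0
[475.16272917 263.82012916 201.50199529] [[-7.180e-02  9.974e-01  2.200e-03]
 [ 9.974e-01  7.180e-02 -6.000e-04]
 [-8.000e-04  2.200e-03 -1.000e+00]] [-0.04879375  0.12272943 -0.01024054]
board plane [5.6000e-03 1.0000e-04 5.9056e+00] 12935
side rim y [-63.3 -59.3 -57.3] 2899 slope -0.0014
side rim y [57.6 61.5 65.7] 2993 slope -0.0099
end rim x [60.8 70.1 73.8] 5653 slope 0.0004
bar end [52.49469798 52.94880877] y [-5.4  1.3  7.8]
```

View pics/w6.png

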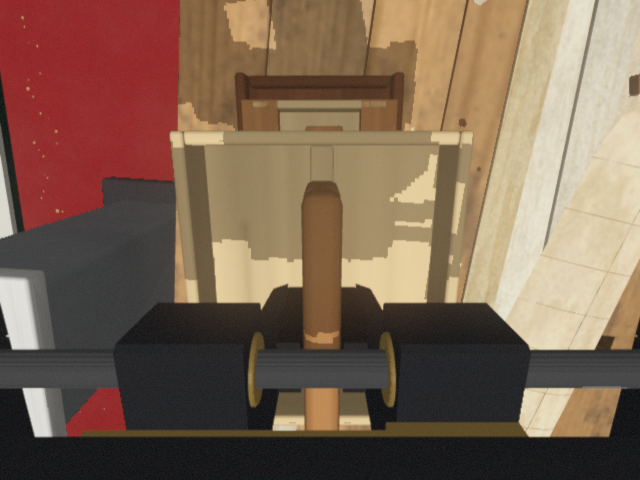

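The view shows the tray level and square (rim (172-472,133), bar (303-342)), with the cradle end behind it at (240-402,75-130). Board slope is 0.3°. The tray centre in the tool frame is about (-1.2,+1.1), and I'll correct for that. Now lowering to just above the lugs' contact height.

```bash

python3 -m creep '[[[0.013,-0.004,0.05,0,0,-0.005,0],[0.013,-0.004,0.11,0,0,-0.005,0],[0.013,-0.004,0.17,0,0,-0.005,0],[0.013,-0.004,0.23,0,0,-0.005,0],[0.013,-0.004,0.29,0,0,-0.005,0],[0.013,-0.004,0.34,0,0,-0.005,0],[0.013,-0.004,0.38,0,0,-0.005,0],[0.013,-0.004,0.41,0,0,-0.005,0],[0.013,-0.004,0.425,0,0,-0.005,0],[0.013,-0.004,0.425,0,0,-0.005,0],[0.013,-0.004,0.425,0,0,-0.005,0],[0.013,-0.004,0.425,0,0,-0.005,0]]]'
python3 - <<'E'
from h import *
o=get_obs();print(o['position'],o['force'],o['wrist_torque'])
p,d=eyes.get_image('side'); cv2.imwrite('pics/s7.png',cv2.resize(p[260:360,270:390],(720,600),interpolation=3)[:,:,::-1])
E
```

```text
t: 13.37
position: [474.4, 268.0, 95.7]
eef_rot: [[-0.075, 0.997, 0.003], [0.997, 0.075, 0.0], [-0.0, 0.003, -1.0]]
force: [-0.5, 0.3, -3.4]
finger_gap: 14.0
grip_force: 30.0
[474.35078982 268.0079478   95.67475773] [-0.45434786  0.30127147 -3.40833197] [-0.06155613  0.05428496  0.01202364]
```

View pics/s7.png

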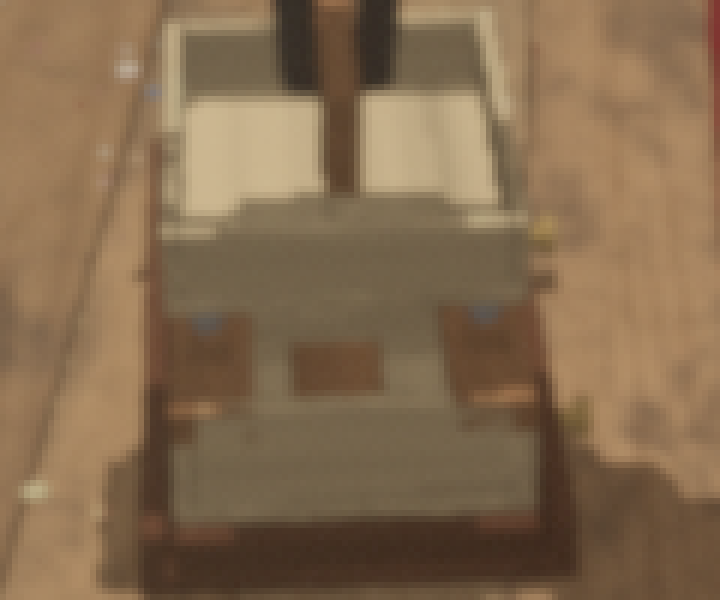

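The side view shows the lugs (blue-grey, at (208,318) and (485,312)) just above the rails, over the sockets. I'll correct about 1 mm in y and feel downwards.

```bash

python3 -m creep '[[[-0.004,-0.001,0.008,0,0,0,0],[-0.004,-0.001,0.016,0,0,0,0],[-0.004,-0.001,0.024,0,0,0,0],[-0.004,-0.001,0.03,0,0,0,0],[-0.004,-0.001,0.03,0,0,0,0],[-0.004,-0.001,0.03,0,0,0,0]]]'
python3 -m creep '[[[0,0,0.004,0,0,0,0],[0,0,0.008,0,0,0,0],[0,0,0.012,0,0,0,0],[0,0,0.012,0,0,0,0],[0,0,0.012,0,0,0,0]]]'
python3 -m creep '[[[0,0,0.004,0,0,0,0],[0,0,0.008,0,0,0,0],[0,0,0.008,0,0,0,0],[0,0,0.008,0,0,0,0]]]'
```

```text
t: 13.92
position: [473.7, 266.9, 87.3]
eef_rot: [[-0.075, 0.997, 0.001], [0.997, 0.075, -0.0], [-0.001, 0.001, -1.0]]
force: [-0.6, -0.1, -4.0]
finger_gap: 13.9
grip_force: 30.0
t: 14.33
position: [473.8, 266.9, 84.4]
eef_rot: [[-0.075, 0.997, 0.001], [0.997, 0.075, -0.0], [-0.0, 0.001, -1.0]]
force: [0.2, -0.3, -3.6]
finger_gap: 13.3
grip_force: 30.0
t: 14.67
position: [473.7, 266.9, 82.4]
eef_rot: [[-0.075, 0.997, 0.001], [0.997, 0.075, -0.0], [-0.0, 0.001, -1.0]]
force: [0.6, 0.7, -3.4]
finger_gap: 13.9
grip_force: 30.0
```

```bash

python3 -m creep '[[[0,0,0.004,0,0,0,0],[0,0,0.008,0,0,0,0],[0,0,0.008,0,0,0,0],[0,0,0.008,0,0,0,0]]]'
python3 -m creep '[[[0,0,0.004,0,0,0,0],[0,0,0.008,0,0,0,0],[0,0,0.008,0,0,0,0],[0,0,0.008,0,0,0,0]]]'
python3 -c "
from bench import get_obs as g
o=g();print(o['force'],o['wrist_torque'])"
```

```text
t: 15.0
position: [473.7, 266.9, 80.4]
eef_rot: [[-0.075, 0.997, 0.001], [0.997, 0.075, -0.0], [-0.001, 0.001, -1.0]]
force: [0.3, 0.1, -4.1]
finger_gap: 13.4
grip_force: 30.0
t: 15.33
position: [473.8, 266.9, 78.4]
eef_rot: [[-0.075, 0.997, 0.001], [0.997, 0.075, -0.0], [-0.0, 0.001, -1.0]]
force: [0.6, 0.0, -3.6]
finger_gap: 13.3
grip_force: 30.0
[ 0.55337645  0.00881021 -3.58563026] [-0.11248279  0.0438507  -0.04567038]
```

```bash

python3 -m creep '[[[0,0,0.004,0,0,0,0],[0,0,0.008,0,0,0,0],[0,0,0.008,0,0,0,0],[0,0,0.008,0,0,0,0]]]'
python3 -m creep '[[[0,0,0.004,0,0,0,0],[0,0,0.006,0,0,0,0],[0,0,0.006,0,0,0,0],[0,0,0.006,0,0,0,0]]]'
python3 -m creep '[[[0,0,0.003,0,0,0,0],[0,0,0.005,0,0,0,0],[0,0,0.005,0,0,0,0],[0,0,0.005,0,0,0,0]]]'
python3 -c "
from bench import get_obs as g
o=g();print(o['force'],o['wrist_torque'])"
```

```text
t: 15.67
position: [473.7, 266.9, 76.4]
eef_rot: [[-0.075, 0.997, 0.001], [0.997, 0.075, -0.0], [-0.001, 0.001, -1.0]]
force: [0.4, -0.1, -3.5]
finger_gap: 13.7
grip_force: 30.0
t: 16.0
position: [473.8, 266.9, 74.9]
eef_rot: [[-0.075, 0.997, 0.002], [0.997, 0.075, -0.0], [-0.0, 0.001, -1.0]]
force: [0.4, -0.3, -4.0]
finger_gap: 13.6
grip_force: 30.0
t: 16.33
position: [473.8, 266.9, 73.7]
eef_rot: [[-0.075, 0.997, 0.001], [0.997, 0.075, -0.0], [-0.0, 0.001, -1.0]]
force: [0.6, 0.6, -3.7]
finger_gap: 13.9
grip_force: 30.0
[ 0.64958846  0.63066154 -3.69091893] [-0.05543437  0.070757   -0.00851262]
```

```bash

python3 -m creep '[[[0,0,0.004,0,0,0,0],[0,0,0.004,0,0,0,0],[0,0,0.004,0,0,0,0]]]'
python3 -m creep '[[[0,0,0.004,0,0,0,0],[0,0,0.004,0,0,0,0],[0,0,0.004,0,0,0,0]]]'
python3 -c "
from bench import get_obs as g
o=g();print(o['force'],o['wrist_torque'])"
```

```text
t: 16.58
position: [473.8, 266.9, 72.7]
eef_rot: [[-0.075, 0.997, 0.001], [0.997, 0.075, -0.0], [-0.0, 0.001, -1.0]]
force: [-0.6, 0.1, -3.3]
finger_gap: 13.4
grip_force: 30.0
t: 16.83
position: [473.9, 266.9, 71.9]
eef_rot: [[-0.075, 0.997, 0.002], [0.997, 0.075, -0.0], [-0.0, 0.002, -1.0]]
force: [-0.7, -0.0, -1.3]
finger_gap: 13.5
grip_force: 30.0
[-0.72520133 -0.0258696  -1.32435059] [-0.13184814  0.09902127 -0.00206073]
```

```bash

python3 -m creep '[[[0,0,0.003,0,0,0,0],[0,0,0.003,0,0,0,0],[0,0,0.003,0,0,0,0]]]'
python3 -m creep '[[[0,0,0.003,0,0,0,0],[0,0,0.003,0,0,0,0],[0,0,0.003,0,0,0,0]]]'
python3 - <<'E'
from h import *
o=get_obs();print(o['position'],o['force'],o['wrist_torque'])
T=tw('wrist');p,d=eyes.get_image('wrist');P=cloud('wrist',d,T)
def near(P,lo,hi,name):
    c=np.array([475,265.9]); a=.0745; L=(P[...,:2]-c)@np.array([[np.cos(a),-np.sin(a)],[np.sin(a),np.cos(a)]])
    m=(np.abs(L[...,0])<55)&(np.abs(L[...,0])>22)&(L[...,1]>lo)&(L[...,1]<hi)&(P[...,2]<200)&(P[...,2]>0)
    z=P[...,2][m]; print(name,m.sum(),np.percentile(z,[10,50,90]).round(1))
near(P,15,60,'board wrist (home 66, high 78)'); near(P,71,74,'end rim wrist (95/107)')
near(P,82,95,'lower rail end wrist')
for n in('side',):
    p,d=eyes.get_image(n);P=cloud(n,d,tw(n)); near(P,71,74,'rim side'); near(P,-50,50,'board side'); near(P,82,95,'rail side')
E
```

```text
t: 17.08
position: [474.0, 266.9, 71.9]
eef_rot: [[-0.075, 0.997, 0.003], [0.997, 0.075, -0.0], [-0.0, 0.003, -1.0]]
force: [-3.1, -1.9, 5.9]
finger_gap: 13.6
grip_force: 30.0
t: 17.33
position: [474.0, 266.9, 71.8]
eef_rot: [[-0.075, 0.997, 0.003], [0.997, 0.075, -0.0], [-0.0, 0.003, -1.0]]
force: [-4.5, -2.4, 13.3]
finger_gap: 13.4
grip_force: 30.0
[474.00855769 266.92975316  71.8417313 ] [-4.53308189 -2.39426438 13.34038776] [-0.40730461  0.84473375 -0.07445894]
board wrist (home 66, high 78) 36234 [ 65.7 191.9 198.6]
end rim wrist (95/107) 1167 [94.  94.9 95.7]
lower rail end wrist 4155 [15.7 59.2 60.5]
rim side 132 [64.2 82.4 95.8]
board side 860 [ 64.7  67.6 193.9]
rail side 67 [59.7 60.9 62.4]
```

Stopped hard at 71.8. The rim is 94.9 mm above the bench (home 95, unseated 107), the board about 66-68 and the rails 60, so the trays are flush. I'll relax the pressure, open, and back straight off.

```bash

python3 -m creep '[[[0,0,-0.005,0,0,0,0],[0,0,-0.005,0,0,0,0],[0,0,-0.005,0,0,0,0]]]'
python3 -m creep '[[[0,0,0,0,0,0,0.5],[0,0,0,0,0,0,0.5],[0,0,0,0,0,0,0.5],[0,0,0,0,0,0,0.5],[0,0,0,0,0,0,0.5],[0,0,0,0,0,0,0.5],[0,0,0,0,0,0,0.5],[0,0,0,0,0,0,0.5]]]'
python3 -m creep '[[[0,0,-0.02,0,0,0,0.5],[0,0,-0.06,0,0,0,0.5],[0,0,-0.12,0,0,0,0.5],[0,0,-0.2,0,0,0,0.5],[0,0,-0.3,0,0,0,0.5],[0,0,-0.42,0,0,0,0.5],[0,0,-0.54,0,0,0,0.5],[0,0,-0.64,0,0,0,0.5],[0,0,-0.7,0,0,0,0.5],[0,0,-0.7,0,0,0,0.5],[0,0,-0.7,0,0,0,0.5],[0,0,-0.7,0,0,0,0.5]]]'
python3 - <<'E'
from h import *
print(get_obs()['position'],get_obs()['force'],get_obs()['finger_gap'])
T=tw('wrist');p,d=eyes.get_image('wrist');P=cloud('wrist',d,T)
c=np.array([475,265.9]); a=.0745; L=(P[...,:2]-c)@np.array([[np.cos(a),-np.sin(a)],[np.sin(a),np.cos(a)]])
def q(n,m): m=m&(P[...,2]<200)&(d>0); z=P[...,2][m]; print(n,m.sum(),np.percentile(z,[10,50,90]).round(1) if m.sum() else '')
A,B=L[...,0],L[...,1]
q('rim +y',(abs(A)<55)&(B>71)&(B<74)); q('rim -y',(abs(A)<55)&(B<-71)&(B>-74)); q('rim +x',(abs(B)<70)&(A>61.5)&(A<64)); q('rim -x',(abs(B)<70)&(A<-61.5)&(A>-64))
q('board +y',(abs(A)<50)&(abs(A)>15)&(B>15)&(B<60));q('board -y',(abs(A)<50)&(abs(A)>15)&(B<-15)&(B>-60));q('bar top',(abs(A)<4)&(abs(B)<50))
p2,_=eyes.get_image('top'); p0=np.load('top_p.npy'); D=np.abs(p2.astype(int)-p0).sum(-1)
for n,(u,v) in dict(reel=(145,219),bottle=(493,233),tin=(492,283),sand=(145,277)).items(): print(n,D[v-14:v+14,u-14:u+14].mean().round(1))
E
```

```text
t: 17.68
position: [473.9, 267.0, 71.9]
eef_rot: [[-0.075, 0.997, 0.002], [0.997, 0.075, -0.0], [-0.0, 0.002, -1.0]]
force: [-1.6, -0.6, 6.0]
finger_gap: 13.8
grip_force: 30.0
t: 18.35
position: [473.8, 266.9, 71.4]
eef_rot: [[-0.075, 0.997, 0.002], [0.997, 0.075, -0.0], [-0.0, 0.002, -1.0]]
force: [-0.2, 0.4, 0.4]
finger_gap: 44.2
grip_force: 0.0
t: 19.35
position: [473.0, 266.8, 245.5]
eef_rot: [[-0.075, 0.997, -0.0], [0.997, 0.075, -0.001], [-0.001, -0.0, -1.0]]
force: [0.7, 0.4, -1.0]
finger_gap: 44.3
grip_force: 0.0
[472.98627476 266.77462589 245.49607021] [ 0.72280228  0.44253037 -0.97014487] 44.27620925186685
rim +y 497 [93.9 94.9 95.8]
rim -y 265 [94.1 95.  95.9]
rim +x 387 [94.1 95.  95.9]
rim -x 377 [94.1 94.9 95.7]
board +y 3286 [65.  65.9 66.9]
board -y 2815 [65.1 66.  67. ]
bar top 1137 [137.  138.  138.8]
reel 85.4
bottle 8.3
tin 8.7
sand 115.2
```

All four rims are at 95 mm, and the bar top at 138 is exactly home, so the tray is level and flush. The arm never came near the reel or the block; the image change there is most likely arm shadow. Handing in.

```bash
python3 -c "
from bench import robot
print(robot.finish_job())"
```

```text
the job is handed in; nothing more can be done
None
```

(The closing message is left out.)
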